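# Refit the dehumidifier's control knob and hold it pressed

## Robot

A 7-joint arm with a two-finger parallel gripper is mounted at the origin on the work surface. World frame = base frame: x ahead of the robot, y to its left, z up, the work surface at z = 0. Lengths are in m, angles in rad, forces in N, time in s.
With the tool pointing down it reaches from about 0.35 to 0.9 m from the base axis. Payload 7.2 kg.
Tool frame: the origin (TCP) lies midway between the tips of the shut fingers; the grasp point (between the pads) lies 19 mm behind it (hold_point_z is the distance from the TCP to the grasp point, in m); z points along the fingers, y is the line along which they close (so a half turn about z gives the same grasp; the last joint's range is limited). The gripper opens to 85 mm and grips with 20 to 120 N. Pads are 22 mm wide; open, the fingers measure 114 mm over their backs; the gripper's body (76 mm by 85 mm) begins 54 mm behind the grasp point. The pads swing forward as they close: fully open they stand 13 mm farther back than shut.
Start: joints at [-1.336, 0.411, -0.013, 1.596, 0.006, 1.134, -0.082], TCP at [0.186, 0.597, 0.231] pointing down, gripper open.
Joint ranges: [-2.95, 2.95], [-0.29, 1.99], [-1.47, 1.44], [0.14, 2.54], [-1.03, 4.17], [0.13, 1.85], [-2.86, 2.86]. Speed limits (rad/s): [2.39, 2.39, 3.01, 3.01, 3.14, 3.14, 3.14].

## Interface

Orientations are given as a unit quaternion [x, y, z, w].
In Python, from station import * gives the robot as it stands.
- The arm moves only by the tool send_rows, never from a script. Its argument "steps" is a list of rows, each a list of 7 numbers: the shift along the world's x, y, z in cm, then the turn, a rotation vector about the world's x, y, z in degrees, then the opening, from -1 (shut) to 1 (fully open). In form: [[tx, ty, tz, ax, ay, az, claw], ...]. A call has 1 to 10 rows; each row shifts and turns the commanded pose from where the row before left it; what a row does not reach is not made up. A row lasts 1/8 s, in which the tool goes at most 62.5 mm and 10.7 degrees, less where a joint would pass 70% of its speed; a pose out of reach is approached as far as the arm can. A call is refused whole if a number of a shift passes 6.25 or a number of a turn 10.7, either way. A call with a gripper value outside its range is refused whole. The fingers move at their own pace and stop on an object; "newtons" is the grip in N (left out, the last holds). Time passes only in rows, so rows that do not move let the fingers close. It gives the time, the measured TCP pose, the force, the opening and the grip force at its end, in the units of the state.
- observe(): the state, without advancing time (a new reading comes with each control period).
- read_camera(name): name is "side" or "top" or "wrist"; returns a dict with "img" (400x640x3 uint8, blue, green, red), "mtx" (3x3 intrinsics, pixels), "extrinsics" (4x4, takes a point from world to camera coordinates). Camera axes: x right, y up, looking along -z (the intrinsics and any distortion apply to the point x, -y, -z); pixel columns grow to the right and rows downward; lengths in m; the calibration is good to about 2 mm. A picture is of the moment at which its call begins. There is no depth.
- sign_off(): hands the job in; it is judged then, once.
The state is a dict: "time": time; "joint_pos": joint angles; "qvel": joint speeds; "effort": joint torques, N m; "position": TCP position; "eef_rot": TCP orientation; "ft_force": force on the tool from outside, world axes, zero at the start; "ft_torque": the same for the moment, N m; "finger_gap": opening from 0.0 (shut) to 1.0 (fully open); "gripper_force": force on a finger pad.
Only numpy, scipy, OpenCV 4.12 (cv2) and the standard library are available. Lean on these libraries where they do the work, as an engineer would, in place of code of your own. Each camera call takes 0.05 s, during which the arm holds its last target. There are 200 camera calls.

## Task

The round black control knob has come off the archive's bench dehumidifier. Pick it up from the bench, turn it so that the flat in its bore meets the flat of the D-shaft, and push it fully home on the shaft without changing the setting (do not turn the shaft with its white disc). Then press the knob right in against the spindle's spring, as for the push-to-test, and finish while the fingers still hold it pressed in; leave the logger, the brass weight and the loupe where they are.

Things in the scene. Friction and masses are not known exactly. Their poses are not given: they have to be found in the camera images.
- knob: loose round black control knob, upright on the bench, bore down: 40 mm diameter (37 at the foot), 30 mm high, about 100 g (metal), grip its side at any angle. Origin: centre of the underside, z up. The red pointer on its top and side marks its +x side; the flat of the D-bore is on that side. Bore: 13.2 mm diameter, flat 1.6 mm off the axis, 16 mm deep, round part of the mouth chamfered 1.5 mm.
- shaft_tip (a point): centre of the upper end of the brass D-shaft standing on the dehumidifier: 12 mm diameter, 14 mm long above its shoulder, end chamfered 1 mm, flat 1 mm off the axis on this point's +x side; z up. The point turns and sinks with the shaft. With the knob's +x along this +x (within about 6 degrees) the knob slides down freely; farther off it jams or drags the shaft round.
- shaft_seat (a point): centre of the top of the black shoulder (24 mm diameter) at the foot of the D-shaft, 14 mm below shaft_tip, 9 mm above the case top when not pressed; same axes. Fully home, the knob's underside lies on this shoulder, its origin at this point.
- disc_mark (a point): red mark on the white setting disc (54 mm diameter, 3 mm above the case top) under the shaft, 24 mm from the shaft axis on the side that the shaft's flat faces. Disc and shaft turn together about the vertical, with a friction of 0.02 N m, and stay where left. The mark should stay where it was, within 5 mm (12 degrees).
- spindle (a joint): how far the D-shaft with its shoulder is pressed down into the case, m: 0 at rest, 0.005 at the stop. Spring: 3 N before it moves, 8 N at the stop; it springs back up when let go.
- dehumidifier: bench dehumidifier, does not move: off-white case 240 (x) x 320 (y) x 200 mm high, with a dark control panel along the -x edge of its flat top, louvres and lamps. Origin: centre of its underside. The shaft stands at x -60, y -75 mm of it.
- logger: white square humidity logger, 46 x 46 x 22 mm high, loose; origin: centre of the underside. Leave alone.
- weight: brass paper weight with a small grip, 44 mm diameter, 48 mm high, loose; origin: centre of the underside. Leave alone.
- loupe: clear and black stand loupe, 42 mm diameter, 42 mm high, loose; origin: centre of the underside. Leave alone.

How it is judged:
By the outcome, as a careful person would: the job done as asked, in the order asked, and still so for the second after the job is handed in, while the arm keeps its last pose, push and grip.
It also fails if it takes over 58 s, if anything falls off the work surface, if the arm or the gripper's body presses on something with over 40 N, if the wrist force passes 120 N, or if a joint passes its speed limit or range.

## Working session

There is one attempt and no reset: what is moved stays moved. The work goes in short steps, Python scripts to look and compute and a tool call to move; the robot and the scene stay as the last step left them, time stands still between calls to the robot, and variables do not carry over. Pictures are saved under pics/ and viewed, at most 10 in all, crops included, and the job is handed in when it is done.

Besides the shell and the picture viewer there is one more tool, called after ">>>" as name([rows], argument=value, ...), one row to a line, values as JSON. send_rows: Moves the arm, as the interface text tells. Its arguments: {"type":"object","properties":{"steps":{"type":"array"},"newtons":{"type":"number"}},"required":["steps"]}

```bash
mkdir -p pics; cat > h.py <<'E'
from station import *
import numpy as np, cv2
def cam(n):
    c=read_camera(n); np.savez('pics/'+n+'.npz',**{k:np.array(c[k]) for k in('img','mtx','extrinsics')}); return c
def load(n): return dict(np.load('pics/'+n+'.npz'))
def proj(c,p):
    E=np.array(c['extrinsics']);q=(E@np.append(p,1))[:3];q=np.array([q[0],-q[1],-q[2]]);r=np.array(c['mtx'])@q;return r[:2]/r[2]
def unproj(c,uv,z):
    E=np.array(c['extrinsics']);d=np.linalg.inv(c['mtx'])@np.array([uv[0],uv[1],1.]);d=np.array([d[0],-d[1],-d[2]])
    R=E[:3,:3];o=-R.T@E[:3,3];d=R.T@d;return o+d*(z-o[2])/d[2]
E
python3 - <<'E'
from h import *
s=observe();print({k:np.round(v,3) for k,v in s.items()})
for n in('top','side'):
    c=cam(n);cv2.imwrite(f'pics/{n}0.png',c['img']);print(n,c.keys(),np.round(c['mtx'],1).tolist(),np.round(c['extrinsics'],3).tolist())
E
```

```text
{'time': np.float64(0.0), 'joint_pos': array([-1.336,  0.412, -0.013,  1.597,  0.006,  1.134, -0.082]), 'qvel': array([ 0.001,  0.   ,  0.   ,  0.001,  0.001, -0.   , -0.   ]), 'effort': array([-1.0000e-03, -6.0062e+01,  6.8100e-01, -2.9942e+01,  1.4000e-02,
        1.1000e-02,  0.0000e+00]), 'position': array([0.186, 0.596, 0.23 ]), 'eef_rot': array([ 0.151,  0.989, -0.001, -0.   ]), 'ft_force': array([ 0.122, -0.843, -1.069]), 'ft_torque': array([ 0.006, -0.019,  0.005]), 'gripper_force': np.float64(0.0), 'finger_gap': np.float64(1.003)}
top dict_keys(['img', 'mtx', 'extrinsics']) [[473.4, 0.0, 319.8], [0.0, 473.4, 191.7], [0.0, 0.0, 1.0]] [[-0.023, -1.0, -0.001, -0.105], [0.994, -0.023, 0.111, -0.559], [-0.111, 0.002, 0.994, -1.031], [0.0, 0.0, 0.0, 1.0]]
side dict_keys(['img', 'mtx', 'extrinsics']) [[513.2, 0.0, 314.8], [0.0, 513.2, 207.3], [0.0, 0.0, 1.0]] [[0.99, -0.142, 0.003, -0.556], [0.098, 0.697, 0.71, -0.101], [-0.103, -0.703, 0.704, -1.382], [0.0, 0.0, 0.0, 1.0]]
```

View pics/top0.png

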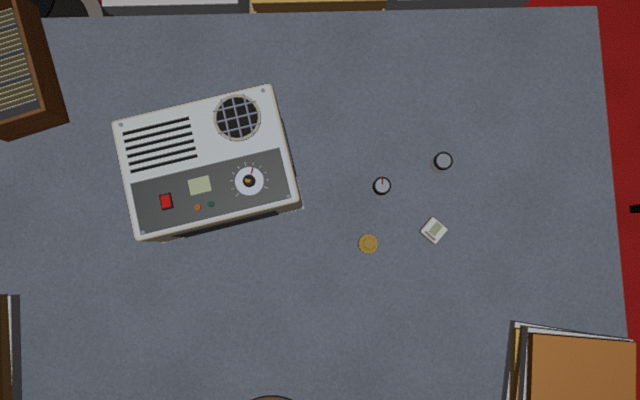

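View pics/side0.png

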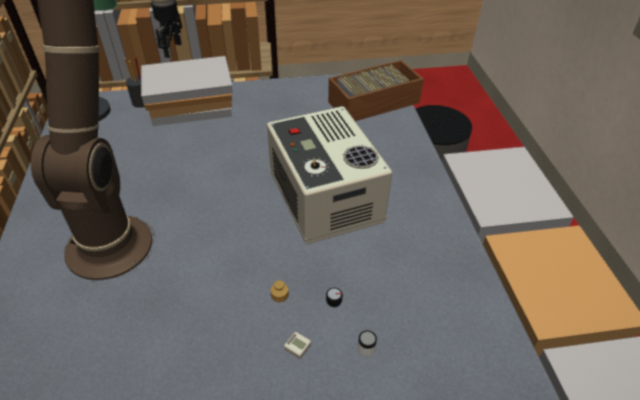

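Top: knob at about (382,186), shaft and white disc at (249,181), weight (368,243), logger (434,230), loupe (443,161). Side: knob at (334,296), shaft at (315,166). Next I zoom in on the knob and the disc.

```bash
python3 - <<'E'
from h import *
t=load('top');s=load('side')
def crop(c,u,v,r=20,k=15): return cv2.resize(c['img'][v-r:v+r,u-r:u+r],None,fx=400/(2*r),fy=400/(2*r),interpolation=cv2.INTER_CUBIC)
a=np.hstack([crop(t,382,186,15),crop(t,249,181,20)]);cv2.imwrite('pics/crops.png',a)
# red pixels
for n,c,u,v,r in(('knob',t,382,186,14),('disc',t,249,181,18),('knobS',s,334,296,14),('discS',s,315,166,16)):
    im=c['img'].astype(float)[v-r:v+r,u-r:u+r];w=im[...,2]-np.maximum(im[...,0],im[...,1]);w[w<40]=0
    yy,xx=np.nonzero(w);print(n,[(int(x+u-r),int(y+v-r),int(w[y,x])) for x,y in zip(xx,yy)])
print('knob',unproj(t,(382,186),.03),unproj(s,(334,294),.03),'shaft',unproj(t,(249,181),.223),unproj(s,(315,165),.223))
for n,uv,z in(('w',(368,243),.048),('log',(434,230),.022),('loupe',(443,161),.042)):print(n,unproj(t,uv,z))
E
```

```text
knob [(382, 177, 74), (382, 178, 80), (382, 179, 60), (382, 180, 56), (382, 181, 58), (382, 182, 58), (382, 183, 53)]
disc [(252, 169, 49), (252, 170, 50), (251, 172, 51)]
knobS [(340, 293, 41), (341, 293, 47)]
discS []
knob [ 0.56583409 -0.2586235   0.03      ] [ 0.57037039 -0.26395351  0.03      ] shaft [0.55748776 0.01152761 0.223     ] [ 0.56017739 -0.00927112  0.223     ]
w [ 0.43923263 -0.22093729  0.048     ]
log [ 0.46475439 -0.37242     0.022     ]
loupe [ 0.61744486 -0.39544732  0.042     ]
```

View pics/crops.png

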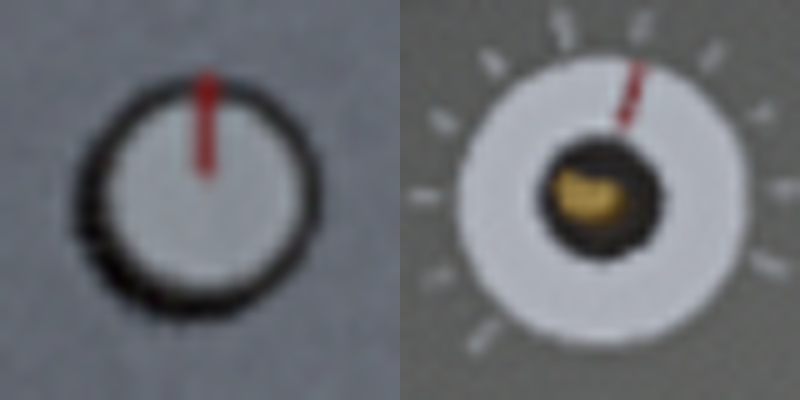

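Knob is near (0.567,-0.260) with yaw about -1°. The shaft is near (0.558,0.00) with yaw about -15°, so I need roughly a -14° turn. I'll go above the knob and refine with the wrist camera.

>>> send_rows([
  [1.9, -4.3, 1, 0, 0, -4.5, 1],
  [1.9, -4.3, 1, 0, 0, -4.5, 1],
  [1.9, -4.3, 1, 0, 0, -4.5, 1],
  [1.9, -4.3, 1, 0, 0, -4.5, 1],
  [1.9, -4.3, 1, 0, 0, -4.5, 1],
  [1.9, -4.3, 1, 0, 0, -4.5, 1],
  [1.9, -4.3, 1, 0, 0, -4.5, 1],
  [1.9, -4.3, 1, 0, 0, -4.5, 1],
  [1.9, -4.3, 1, 0, 0, -4.5, 1],
  [1.9, -4.3, 1, 0, 0, -4.5, 1],
])

```text
time: 1.35
position: [0.3766, 0.165, 0.3315]
eef_rot: [0.519, 0.855, 0.0, -0.0]
ft_force: [0.3, 0.6, 0.2]
finger_gap: 0.998
gripper_force: 0.0
```

>>> send_rows([
  [1.9, -4.3, 0, 0, 0, -4.5, 1],
  [1.9, -4.3, 0, 0, 0, -4.5, 1],
  [1.9, -4.3, 0, 0, 0, -4.5, 1],
  [1.9, -4.3, 0, 0, 0, -4.5, 1],
  [1.9, -4.3, -1, 0, 0, -4.5, 1],
  [1.9, -4.3, -3, 0, 0, -4.5, 1],
  [1.9, -4.3, -4, 0, 0, -4.5, 1],
  [1.9, -4.3, -4, 0, 0, -4.5, 1],
  [1.9, -4.3, -4, 0, 0, -4.5, 1],
  [1.9, -4.3, -4, 0, 0, -4.5, 1],
])

```text
time: 2.6
position: [0.5669, -0.2644, 0.1294]
eef_rot: [0.806, 0.592, -0.0, -0.0]
ft_force: [1.2, 0.1, 0.5]
finger_gap: 0.999
gripper_force: 0.0
```

>>> send_rows([
  [0, 0, 0, 0, 0, 0, 1],
  [0, 0, 0, 0, 0, 0, 1],
])

```text
time: 2.85
position: [0.5661, -0.2633, 0.131]
eef_rot: [0.806, 0.592, -0.0, -0.0]
ft_force: [-0.4, -0.0, 0.3]
finger_gap: 1.001
gripper_force: 0.0
```

```bash
python3 - <<'E'
from h import *
s=observe();print({k:np.round(v,4) for k,v in s.items()})
c=cam('wrist');cv2.imwrite('pics/w1.png',c['img']);print(np.round(c['mtx'],1).tolist(),np.round(c['extrinsics'],3).tolist())
print('campos',-c['extrinsics'][:3,:3].T@c['extrinsics'][:3,3],proj(c,[.567,-.26,.03]))
E
```

```text
{'time': np.float64(2.85), 'joint_pos': array([-0.142 ,  0.6012,  0.7295,  1.7363, -0.4684,  0.9872,  0.4628]), 'qvel': array([-0.0266, -0.0445,  0.0003, -0.0009, -0.0001, -0.0004,  0.0016]), 'effort': array([ 1.20900e+00, -5.58711e+01,  1.32545e+01, -2.40803e+01,
        4.39000e-02, -5.30000e-02,  1.14000e-02]), 'position': array([ 0.5661, -0.2633,  0.131 ]), 'eef_rot': array([ 8.057e-01,  5.924e-01, -4.000e-04, -4.000e-04]), 'ft_force': array([-0.3574, -0.0357,  0.3072]), 'ft_torque': array([-0.0084, -0.0195,  0.0024]), 'gripper_force': np.float64(0.0), 'finger_gap': np.float64(1.0011)}
[[283.9, 0.0, 319.0], [0.0, 283.9, 196.2], [0.0, 0.0, 1.0]] [[0.955, -0.298, -0.002, -0.619], [0.281, 0.903, -0.326, 0.088], [0.098, 0.311, 0.945, -0.26], [0.0, 0.0, 0.0, 1.0]]
campos [ 0.59179088 -0.18338367  0.27332564] [318.47066194 192.7003587 ]
```

View pics/w1.png

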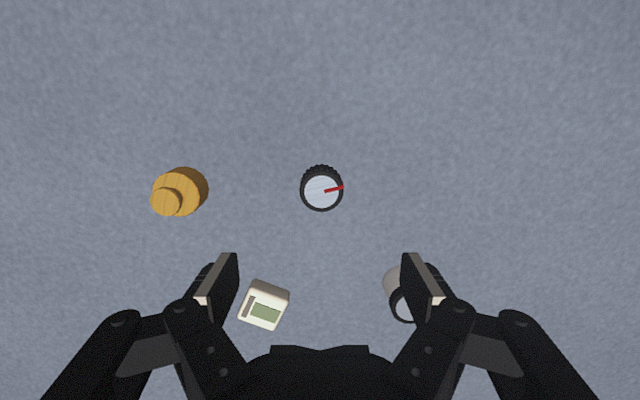

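The wrist view shows the knob at (321,191) with the pointer to the right (343,187), almost under the tool. The weight is at (180,193), and the logger and loupe are clear of the fingers. Next, a sub-pixel fit of the knob's top and pointer.

```bash
cat >> h.py <<'E'
def rectify(c,x,y,z,half,n=400):
    "top-down metric view of plane z: col -> +x world, row -> -y"
    P=[(x-half,y+half),(x+half,y+half),(x+half,y-half),(x-half,y-half)]
    src=np.float32([proj(c,[a,b,z]) for a,b in P]);dst=np.float32([(0,0),(n,0),(n,n),(0,n)])
    return cv2.warpPerspective(c['img'],cv2.getPerspectiveTransform(src,dst),(n,n),flags=cv2.INTER_CUBIC)
def redw(im,t=40):
    im=im.astype(int);return (im[...,2]-np.maximum(im[...,0],im[...,1]))>t
E
python3 - <<'E'
from h import *
out=[]
for n in('wrist','top','side'):
    c=load(n);x,y=.568,-.261;r=rectify(c,x,y,.03,.03);out.append(r)
    w=redw(r); yy,xx=np.nonzero(w)
    white=((r.min(2)>140)|w).astype(np.uint8)
    k,l,st,ce=cv2.connectedComponentsWithStats(white);i=1+np.argmax(st[1:,4])
    cnt=max(cv2.findContours((l==i).astype(np.uint8),0,2)[0],key=cv2.contourArea)
    (u,v),rad=cv2.minEnclosingCircle(cnt);el=cv2.fitEllipse(cv2.convexHull(cnt))
    m=lambda u,v:(round(x+(u-200)*.06/400,4),round(y-(v-200)*.06/400,4))
    print(n,m(u,v),rad*.15,'ell',m(*el[0]),np.array(el[1])*.15)
    if len(xx)>5:
        p=cv2.fitLine(np.float32(np.c_[xx,yy]),2,0,.01,.01).ravel();print('line yaw',np.degrees(np.arctan2(-p[1],p[0])),'red',m(xx.mean(),yy.mean()),'cen yaw',np.degrees(np.arctan2(-(yy.mean()-el[0][1]),xx.mean()-el[0][0])))
t=load('top');out.append(rectify(t,.557,.006,.203,.035))
cv2.imwrite('pics/rect.png',np.vstack([np.hstack(out[:2]),np.hstack(out[2:])])[:,:,:][::1,::1] if 0 else cv2.resize(np.vstack([np.hstack(out[:2]),np.hstack(out[2:])]),(600,600)))
E
```

```text
wrist (0.5722, -0.2594) 18.16229782104492 ell (0.5714, -0.2597) [30.07900314 36.17399597]
line yaw -2.019023 red (np.float64(0.5816), np.float64(-0.2604)) cen yaw -3.6191028700866217
top (0.5799, -0.2592) 8.037621688842773 ell (0.5801, -0.2592) [ 5.38274231 16.1133007 ]
line yaw -3.6306877 red (np.float64(0.5808), np.float64(-0.2591)) cen yaw 7.322475642955283
side (0.5703, -0.2621) 13.47802734375 ell (0.5703, -0.262) [26.35601807 26.4764534 ]
line yaw -6.4565067 red (np.float64(0.587), np.float64(-0.2632)) cen yaw -4.068067267844273
```

View pics/rect.png

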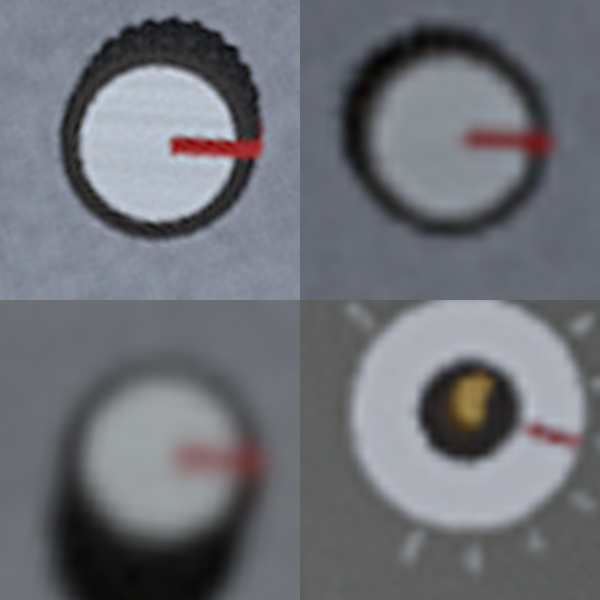

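Averaged over the views, the knob is at (0.569,-0.260) with yaw about -3°. The disc is at about (0.561,0.013) with its mark at about -14°. Going down to grasp.

>>> send_rows([
  [0.3, 0.3, -2, 0, 0, 0, 1],
  [0, 0, -2.5, 0, 0, 0, 1],
  [0, 0, -2.5, 0, 0, 0, 1],
  [0, 0, -2.5, 0, 0, 0, 1],
  [0, 0, -2, 0, 0, 0, 1],
  [0, 0, -1, 0, 0, 0, 1],
  [0, 0, -0.5, 0, 0, 0, 1],
  [0, 0, 0, 0, 0, 0, 1],
  [0, 0, 0, 0, 0, 0, 1],
])

```text
time: 4.03
position: [0.5698, -0.2607, 0.002]
eef_rot: [0.806, 0.592, 0.0, 0.0]
ft_force: [0.4, 0.3, -0.6]
finger_gap: 1.001
gripper_force: 0.0
```

>>> send_rows([
  [0, 0, 0, 0, 0, 0, -1],
  [0, 0, 0, 0, 0, 0, -1],
  [0, 0, 0, 0, 0, 0, -1],
  [0, 0, 0, 0, 0, 0, -1],
  [0, 0, 0, 0, 0, 0, -1],
  [0, 0, 0, 0, 0, 0, -1],
  [0, 0, 0, 0, 0, 0, -1],
  [0, 0, 0, 0, 0, 0, -1],
], newtons=70)

```text
time: 5.03
position: [0.5697, -0.2606, 0.0018]
eef_rot: [0.806, 0.592, 0.0, 0.0]
ft_force: [-0.7, 0.3, 6.6]
finger_gap: 0.445
gripper_force: 69.6
```

>>> send_rows([
  [0, 0, 1, 0, 0, 0, -1],
  [0, 0, 3, 0, 0, 0, -1],
  [0, 0, 4, 0, 0, 0, -1],
  [0, 0, 4, 0, 0, 0, -1],
  [0, 0, 4, 0, 0, 0, -1],
  [0, 0, 4, 0, 0, 0, -1],
  [0, 0, 4, 0, 0, 0, -1],
  [0, 0, 2, 0, 0, 0, -1],
  [0, 0, 0, 0, 0, 0, -1],
  [0, 0, 0, 0, 0, 0, -1],
])

```text
time: 6.28
position: [0.5689, -0.26, 0.2603]
eef_rot: [0.806, 0.592, -0.0, -0.001]
ft_force: [0.4, 0.3, -0.8]
finger_gap: 0.447
gripper_force: 70.2
```

```bash
python3 - <<'E'
from h import *
s=observe();print({k:np.round(v,4) for k,v in s.items()})
c=cam('wrist');t=cam('top');s_=cam('side');p=s['position']
print(proj(c,p),proj(t,p),proj(s_,p))
a=cv2.resize(c['img'][150:390,170:470],None,fx=2,fy=2)
u,v=proj(s_,p).astype(int);b=cv2.resize(s_['img'][v-40:v+40,u-40:u+40],(200,200))
u,v=proj(t,p).astype(int);d=cv2.resize(t['img'][v-40:v+40,u-40:u+40],(200,200))
cv2.imwrite('pics/g.png',np.hstack([a,np.vstack([b,d,np.zeros((80,200,3),np.uint8)])]))
E
```

```text
{'time': np.float64(6.275), 'joint_pos': array([-0.2065,  0.4792,  0.8147,  1.5957, -0.3643,  1.2271,  0.3741]), 'qvel': array([ 0.0006,  0.0144, -0.006 ,  0.0064,  0.0004, -0.0002, -0.0013]), 'effort': array([ 1.67400e-01, -5.46032e+01,  1.23188e+01, -3.00174e+01,
        4.69000e-02,  2.20000e-03, -7.10000e-03]), 'position': array([ 0.5689, -0.26  ,  0.2603]), 'eef_rot': array([ 8.056e-01,  5.924e-01, -3.000e-04, -7.000e-04]), 'ft_force': array([ 0.3738,  0.3145, -0.7896]), 'ft_torque': array([ 0.0402, -0.0025, -0.027 ]), 'gripper_force': np.float64(70.2027), 'finger_gap': np.float64(0.4468)}
[317.99719552 254.03140049] [399.5964317  168.18431652] [336.22483405 227.50234545]
```

View pics/g.png

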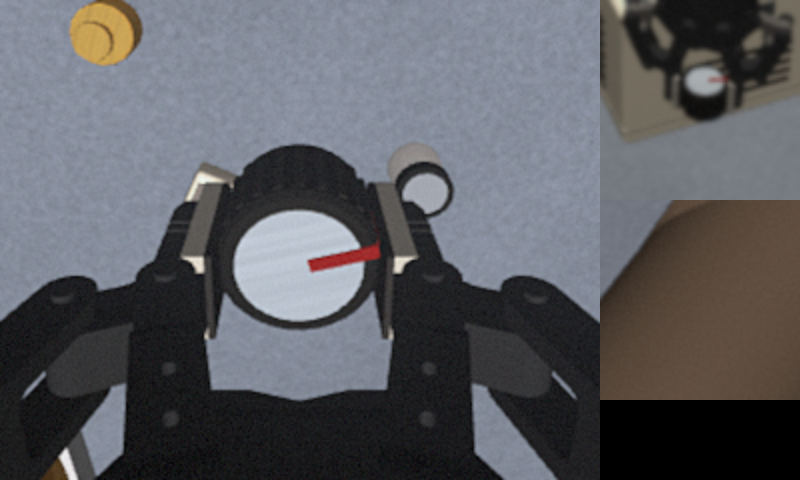

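The knob is held squarely between the pads, with its cap at about (299,265) in the crop and the pointer visible. I'll measure the held knob in the wrist image, and the disc in the saved top and side views.

```bash
cat >> h.py <<'E'
def blob(c,x,y,z,half,mask):
    "fit circle on plane z around (x,y); returns centre xy, diameters mm, pointer yaw"
    n=400;r=rectify(c,x,y,z,half,n);w=redw(r);k=2*half/n
    m=cv2.morphologyEx((mask(r)|w).astype(np.uint8),cv2.MORPH_CLOSE,np.ones((5,5),np.uint8))
    q,l,st,ce=cv2.connectedComponentsWithStats(m);i=1+np.argmax(st[1:,4])
    m=cv2.morphologyEx((l==i).astype(np.uint8),cv2.MORPH_OPEN,cv2.getStructuringElement(2,(61,61)))
    cnt=max(cv2.findContours(m,0,1)[0],key=cv2.contourArea);el=cv2.fitEllipse(cnt)
    yy,xx=np.nonzero(w&(np.hypot(*(np.indices(w.shape)-np.array(el[0])[::-1,None,None]))*k<.030))
    f=lambda u,v:np.array([x+(u-n/2)*k,y-(v-n/2)*k])
    ce=f(*el[0]);rc=f(xx.mean(),yy.mean()) if len(xx) else ce
    p=cv2.fitLine(np.float32(np.c_[xx,yy]),2,0,.01,.01).ravel() if len(xx)>5 else np.ones(2)
    return ce.round(4),np.round(np.array(el[1])*k*1e3,1),'cenyaw',np.degrees(np.arctan2(*(rc-ce)[::-1])).round(1),'lineyaw',np.degrees(np.arctan(-p[1]/p[0])).round(1),r
bright=lambda t:(lambda r:r.min(2)>t)
E
python3 - <<'E'
from h import *
c=load('wrist')
o=[]
for z in(.285,.2885,.292):
    q=blob(c,.569,-.26,z,.03,bright(150));print('knob',z,q[:-1])
o.append(q[-1])
E
python3 - <<'E'
from h import *
import subprocess
t=load('top');s=load('side')
for n,c in(('side',s),):
    q=blob(c,.560,.012,.203,.04,bright(110));print(n,q[:-1]);cv2.imwrite('pics/sd.png',q[-1])
    for th in(90,120,130,140): print(th,blob(c,.560,.012,.203,.04,bright(th))[:-1])
t['img']=cv2.imread('pics/top0.png')
for th in(110,130,150): print('top',th,blob(t,.560,.012,.203,.04,bright(th))[:-1])
E
```

```text
knob 0.285 (array([ 0.5689, -0.2618]), array([31.5, 31.6]), 'cenyaw', np.float64(-4.1), 'lineyaw', np.float32(-2.3))
knob 0.2885 (array([ 0.5697, -0.2594]), array([30.6, 30.7]), 'cenyaw', np.float64(-4.1), 'lineyaw', np.float32(-2.3))
knob 0.292 (array([ 0.5705, -0.257 ]), array([29.7, 29.7]), 'cenyaw', np.float64(-4.1), 'lineyaw', np.float32(-2.3))
side (array([0.5536, 0.0072]), array([37.1, 58.6]), 'cenyaw', np.float64(0.0), 'lineyaw', np.float64(-45.0))
90 (array([0.5534, 0.0076]), array([39.3, 63.3]), 'cenyaw', np.float64(0.0), 'lineyaw', np.float64(-45.0))
120 (array([0.5536, 0.007 ]), array([36.1, 56.4]), 'cenyaw', np.float64(0.0), 'lineyaw', np.float64(-45.0))
130 (array([0.5528, 0.0055]), array([32.8, 53.8]), 'cenyaw', np.float64(0.0), 'lineyaw', np.float64(-45.0))
140 (array([0.5526, 0.0048]), array([30.8, 51.9]), 'cenyaw', np.float64(0.0), 'lineyaw', np.float64(-45.0))
top 110 (array([0.5602, 0.0148]), array([51.7, 54.8]), 'cenyaw', np.float64(-14.8), 'lineyaw', np.float32(-17.5))
top 130 (array([0.5603, 0.0149]), array([50.2, 53. ]), 'cenyaw', np.float64(-15.1), 'lineyaw', np.float32(-17.5))
top 150 (array([0.5603, 0.0149]), array([48.6, 51.2]), 'cenyaw', np.float64(-15.2), 'lineyaw', np.float32(-17.5))
```

Held knob: centre within 1 mm of the TCP, yaw about -3°. I move near the shaft, turning -12°, so the wrist camera sees both the disc and the knob.

>>> send_rows([
  [-0.6, 2.5, 0.2, 0, 0, -1.5, -1],
  [-0.6, 2.5, 0.2, 0, 0, -1.5, -1],
  [-0.6, 2.5, 0.2, 0, 0, -1.5, -1],
  [-0.6, 2.5, 0.2, 0, 0, -1.5, -1],
  [-0.6, 2.5, 0, 0, 0, -1.5, -1],
  [-0.6, 2.5, 0, 0, 0, -1.5, -1],
  [-0.6, 2.5, 0, 0, 0, -1.5, -1],
  [-0.6, 2.5, 0, 0, 0, -1.5, -1],
  [0, 0, 0, 0, 0, 0, -1],
  [0, 0, 0, 0, 0, 0, -1],
])

```text
time: 7.68
position: [0.5213, -0.061, 0.2691]
eef_rot: [0.863, 0.505, -0.0, 0.0]
ft_force: [0.1, 0.0, 0.3]
finger_gap: 0.444
gripper_force: 70.3
```

```bash
python3 - <<'E'
from h import *
s=observe();p=s['position'];print(p.round(4),s['eef_rot'].round(4),s['joint_pos'].round(2))
c=cam('wrist');cv2.imwrite('pics/w2.png',c['img'])
zk=p[2]+.0282
q=blob(c,p[0],p[1],zk,.03,bright(150));print('knob',q[:-1])
q2=None
for th in(120,150):
    q2=blob(c,.560,.013,.203,.04,bright(th));print('disc',q2[:-1])
a=cv2.resize(c['img'],(640,400));b=np.vstack([cv2.resize(q[-1],(155,200)),cv2.resize(q2[-1],(155,200))])
cv2.imwrite('pics/v2.png',np.hstack([a,b]))
E
```

```text
[ 0.5213 -0.061   0.2691] [ 8.631e-01  5.050e-01 -2.000e-04  2.000e-04] [-0.71  0.27  0.9   1.83 -0.23  1.15 -0.24]
knob (array([ 0.5222, -0.0606]), array([30.6, 30.6]), 'cenyaw', np.float64(-16.1), 'lineyaw', np.float32(-14.3))
disc (array([0.5634, 0.0157]), array([53.6, 64.2]), 'cenyaw', np.float64(-21.6), 'lineyaw', np.float32(-12.2))
disc (array([0.5621, 0.014 ]), array([54.1, 54.2]), 'cenyaw', np.float64(-15.7), 'lineyaw', np.float32(-12.2))
```

View pics/v2.png

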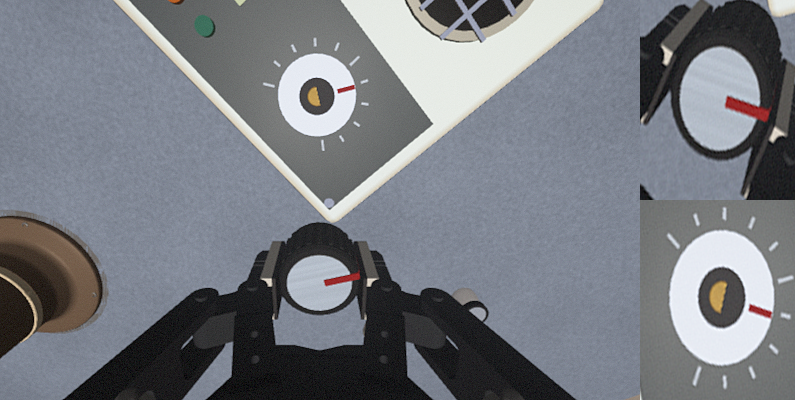

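The wrist view shows the disc as a clean circle (54.1 mm) centred at (317,94) px, i.e. (0.562,0.014), with its mark at about -14.5°. The knob pointer is at about -15°, so they already match within roughly 1°. I go over the shaft and come down to just above the tip.

>>> send_rows([
  [1, 1.9, 0, 0, 0, 0.5, -1],
  [1, 1.9, 0, 0, 0, 0.5, -1],
  [1, 1.9, 0, 0, 0, 0, -1],
  [1, 1.8, 0, 0, 0, 0, -1],
  [0, 0, -1.5, 0, 0, 0, -1],
  [0, 0, -1.5, 0, 0, 0, -1],
  [0, 0, -0.8, 0, 0, 0, -1],
  [0, 0, 0, 0, 0, 0, -1],
  [0, 0, 0, 0, 0, 0, -1],
])

```text
time: 8.85
position: [0.5615, 0.0141, 0.2317]
eef_rot: [0.859, 0.512, 0.0, 0.0]
ft_force: [-1.3, -0.2, -0.8]
finger_gap: 0.443
gripper_force: 70.3
```

```bash
python3 - <<'E'
from h import *
s=observe();p=s['position'];print(p.round(4),s['ft_force'].round(2),s['ft_torque'].round(3))
c=cam('wrist');t=cam('side');cv2.imwrite('pics/w3.png',c['img'])
q=blob(c,p[0],p[1],p[2]+.0282,.03,bright(150));print('knob',q[:-1])
u,v=proj(t,p).astype(int);b=cv2.resize(t['img'][v-35:v+35,u-35:u+35],(400,400),interpolation=2)
a=cv2.resize(c['img'][160:360,220:420],(400,400))
cv2.imwrite('pics/v3.png',np.hstack([a,b]))
E
```

```text
[0.5615 0.0141 0.2317] [-1.25 -0.23 -0.78] [-0.007 -0.058 -0.014]
knob (array([0.5624, 0.0146]), array([30.6, 30.6]), 'cenyaw', np.float64(-25.1), 'lineyaw', np.float32(27.1))
```

View pics/v3.png

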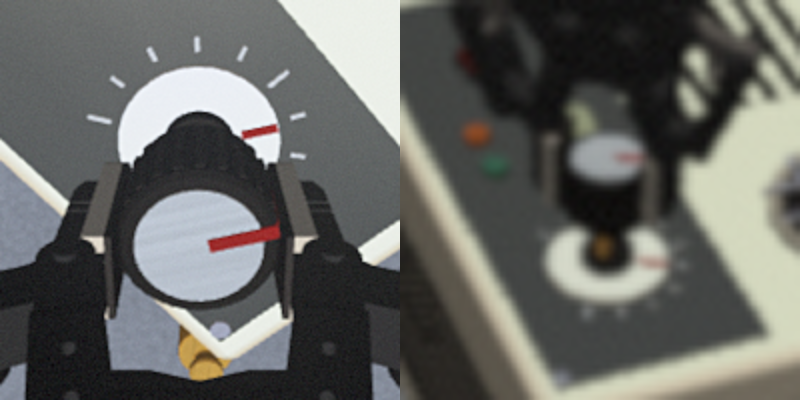

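Wrist crop: the pointer and the disc mark are parallel. Side crop: the knob (606) sits directly above the shaft (604). Slow descent, watching the force.

>>> send_rows([
  [0, 0, -0.3, 0, 0, 0, -1],
  [0, 0, -0.3, 0, 0, 0, -1],
  [0, 0, -0.2, 0, 0, 0, -1],
  [0, 0, -0.2, 0, 0, 0, -1],
  [0, 0, 0, 0, 0, 0, -1],
  [0, 0, 0, 0, 0, 0, -1],
])

```text
time: 9.7
position: [0.5613, 0.0144, 0.2212]
eef_rot: [0.859, 0.512, -0.0, 0.0]
ft_force: [-0.9, -0.3, -1.2]
finger_gap: 0.443
gripper_force: 70.3
```

>>> send_rows([
  [0, 0, -0.2, 0, 0, 0, -1],
  [0, 0, -0.2, 0, 0, 0, -1],
  [0, 0, -0.2, 0, 0, 0, -1],
  [0, 0, 0, 0, 0, 0, -1],
  [0, 0, 0, 0, 0, 0, -1],
])

```text
time: 10.32
position: [0.5613, 0.0144, 0.2152]
eef_rot: [0.859, 0.512, -0.0, 0.0]
ft_force: [-0.4, -2.5, -1.9]
finger_gap: 0.444
gripper_force: 70.2
```

```bash
python3 - <<'E'
from h import *
s=observe();print(s['position'].round(4),s['ft_force'].round(2),s['ft_torque'].round(3))
E
```

```text
[0.5613 0.0144 0.2152] [-0.36 -2.5  -1.92] [-0.539  0.058  0.047]
```

Light side contact in -y. I'll ease off 0.5 mm and continue.

>>> send_rows([
  [0, -0.05, 0, 0, 0, 0, -1],
  [0, 0, -0.1, 0, 0, 0, -1],
  [0, 0, -0.1, 0, 0, 0, -1],
  [0, 0, 0, 0, 0, 0, -1],
])

```text
time: 10.82
position: [0.5614, 0.0142, 0.2132]
eef_rot: [0.859, 0.512, 0.0, -0.0]
ft_force: [-0.4, -0.8, -1.7]
finger_gap: 0.444
gripper_force: 70.3
```

```bash
python3 - <<'E'
from h import *
s=observe();p=s['position'];print(p.round(4),s['ft_force'].round(2),s['ft_torque'].round(3))
c=cam('wrist');w=redw(rectify(c,.5615,.0142,.203,.035));yy,xx=np.nonzero(w);k=.07/400
X=.5615+(xx-200)*k;Y=.0142-(yy-200)*k;cv2.imwrite('pics/w4.png',c['img'])
old={'img':cv2.imread('pics/w2.png')}
# mark: red pixels bounded to disc zone in raw image
for n,cc in (('w3',cv2.imread('pics/w3.png')),('w4',c['img'])):
    l=cv2.connectedComponentsWithStats(redw(cc[150:360,220:420]).astype(np.uint8));print(n,[(st[4],ce.round(1)+[220,150],) for st,ce in zip(l[2][1:],l[3][1:]) if st[4]>8])
print(proj(c,[.5621+.020*np.cos(np.radians(-15)),.014+.020*np.sin(np.radians(-15)),.203]))
for i in (8,-1): pass
E
```

```text
[0.5614 0.0142 0.2132] [-0.44 -0.85 -1.65] [-0.236  0.051 -0.014]
w3 [(np.int32(71), array([349.2, 225.4])), (np.int32(238), array([342.5, 278.7])), (np.int32(22), array([311.4, 334. ])), (np.int32(11), array([318.4, 335.6]))]
w4 [(np.int32(60), array([356. , 237.7])), (np.int32(235), array([342.5, 278.7])), (np.int32(9), array([309.9, 344.2]))]
[351.69807222 238.34982299]
```

>>> send_rows([
  [0, 0, -0.1, 0, 0, 0, -1],
  [0, 0, -0.1, 0, 0, 0, -1],
  [0, 0, 0, 0, 0, 0, -1],
])

```text
time: 11.25
position: [0.5613, 0.0141, 0.2112]
eef_rot: [0.859, 0.512, -0.0, -0.0]
ft_force: [0.1, -0.8, -0.8]
finger_gap: 0.446
gripper_force: 70.2
```

```bash
cat >> h.py <<'E'
def mark():
    c=cam('wrist');s=observe();ctr=np.array([.5618,.0142])
    n,l,st,ce=cv2.connectedComponentsWithStats(redw(c['img']).astype(np.uint8))
    for i in range(1,n):
        q=unproj(c,ce[i],.203)[:2]-ctr
        if st[i,4]>8 and .012<np.hypot(*q)<.03 and ce[i][1]<262: print('mark',st[i,4],ce[i].round(1),np.hypot(*q).round(4),np.degrees(np.arctan2(q[1],q[0])).round(1))
    print(s['position'].round(4),s['ft_force'].round(2),s['ft_torque'].round(3),s['eef_rot'].round(4))
    return c
E
python3 -c "
from h import *
mark()"
```

```text
mark 49 [357.2 238.9] 0.0234 -15.4
[0.5614 0.0141 0.2112] [ 0.82 -0.72  0.2 ] [-0.175  0.042 -0.025] [ 0.8587  0.5125 -0.     -0.    ]
```

The mark is still at about -15°. Now onto the shoulder.

>>> send_rows([
  [0, 0, -0.1, 0, 0, 0, -1],
  [0, 0, -0.1, 0, 0, 0, -1],
  [0, 0, 0, 0, 0, 0, -1],
])

```text
time: 11.68
position: [0.5614, 0.0141, 0.2095]
eef_rot: [0.859, 0.512, 0.0, -0.0]
ft_force: [-1.4, -1.1, 3.3]
finger_gap: 0.445
gripper_force: 70.3
```

>>> send_rows([
  [0, 0, -0.1, 0, 0, 0, -1],
  [0, 0, -0.1, 0, 0, 0, -1],
  [0, 0, 0, 0, 0, 0, -1],
])

```text
time: 12.05
position: [0.5614, 0.0141, 0.2074]
eef_rot: [0.859, 0.512, 0.0, -0.0]
ft_force: [-2.1, 0.2, 5.1]
finger_gap: 0.447
gripper_force: 70.3
```

>>> send_rows([
  [0, 0, -0.1, 0, 0, 0, -1],
  [0, 0, 0, 0, 0, 0, -1],
  [0, 0, 0, 0, 0, 0, -1],
])

```text
time: 12.42
position: [0.5615, 0.0141, 0.2065]
eef_rot: [0.859, 0.512, 0.0, -0.0]
ft_force: [-2.3, -0.2, 5.6]
finger_gap: 0.444
gripper_force: 70.4
```

```bash
python3 -c "
from h import *
mark()"
```

```text
[0.5614 0.0141 0.2065] [-2.95  0.42  6.56] [-0.026  0.576 -0.028] [ 8.587e-01  5.125e-01  2.000e-04 -1.000e-04]
```

The force follows the spring (3 N, then 1 N/mm), so the knob is home and sinking. I press on to the stop, easing the x contact.

>>> send_rows([
  [-0.04, 0, -0.1, 0, 0, 0, -1],
  [0, 0, -0.1, 0, 0, 0, -1],
  [0, 0, 0, 0, 0, 0, -1],
])

```text
time: 12.85
position: [0.5615, 0.0141, 0.2056]
eef_rot: [0.859, 0.512, 0.001, -0.0]
ft_force: [-4.9, 0.7, 15.3]
finger_gap: 0.444
gripper_force: 71.6
```

>>> send_rows([
  [0, 0, -0.05, 0, 0, 0, -1],
  [0, 0, 0, 0, 0, 0, -1],
  [0, 0, 0, 0, 0, 0, -1],
])

```text
time: 13.22
position: [0.5615, 0.0142, 0.2055]
eef_rot: [0.859, 0.512, 0.001, -0.0]
ft_force: [-5.2, 0.2, 18.5]
finger_gap: 0.442
gripper_force: 71.7
```

```bash
python3 -c "
from h import *
c=mark();cv2.imwrite('pics/v5.png',c['img'][150:350,200:440].repeat(2,0).repeat(2,1))"
```

```text
[0.5616 0.0142 0.2055] [-6.34  1.52 19.48] [ 0.255  1.344 -0.027] [ 8.587e-01  5.125e-01  1.100e-03 -2.000e-04]
```

View pics/v5.png

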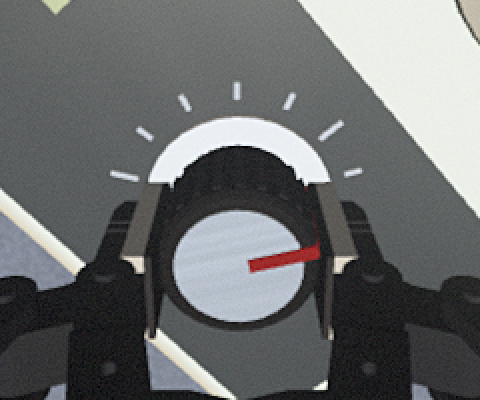

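The pointer is at the same wrist-image spot (342,280), so the knob has not turned in the grip. The force rose steeply past the spring's 8 N after about 5 mm of travel, so the spindle is at its stop. Handing in.

```bash
python3 -c "
from station import *
print(sign_off())"
```

```text
the job is handed in; nothing more can be done
None
```

I pushed the knob home on the D-shaft and handed the job in with the fingers still holding it pressed against the spindle stop at about 19 N. The setting mark last read about -15°, unchanged; after that the fingers hid it, but the knob's pointer did not move. The logger, weight and loupe were not touched.

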